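Snug down the lid of a sample canister

ROBOT

A 7-joint arm with a two-finger parallel gripper is mounted at the origin on the work surface. World frame = base frame: x ahead of the robot, y to its left, z up, the work surface at z = 0. Lengths are in m, angles in rad, forces in N, time in s.
With the tool pointing down it reaches from about 0.4 to 0.85 m from the base axis. Payload 4.5 kg.
Tool frame: the origin (TCP) lies at the very end of the fingers, on their centre line; the grasp point (between the pads) lies 19 mm behind it; y points along the fingers, x is the direction in which the jaws open and shut, and the axes are right-handed (so a half turn about y gives the same grasp; the last joint's range is limited). The gripper opens to 88 mm and grips with 3 to 60 N. Pads are 18 mm wide; open, the fingers measure 123 mm over their backs; the gripper's body (75 mm by 187 mm) begins 45 mm behind the grasp point.
Start: joints at [-1.269, 0.689, -0.195, 1.565, 0.157, 0.902, -0.215], TCP at [0.165, 0.603, 0.239] pointing down, gripper open.
Joint ranges: [-3.01, 3.01], [-0.46, 2.08], [-1.47, 1.51], [0.13, 2.56], [-1, 4.14], [0.04, 2.09], [-2.66, 2.66]. Speed limits (rad/s): [2.57, 2.57, 3.14, 3.14, 3.14, 3.14, 3.14].

INTERFACE

Orientations are given as a unit quaternion [x, y, z, w].
In Python, from plant import r gives the robot as it stands.
- The arm moves only by the shell command python3 -m inch 'ROWS' [OPENING] [FORCE]. ROWS is JSON, a list of rows, each a list of 6 numbers: the shift along the tool's x, y, z in mm, then the turn, a rotation vector about the tool's x, y, z in rad. In form: [[x, y, z, ax, ay, az], ...]. A call has 1 to 12 rows; each row shifts and turns the commanded pose from where the row before left it, along the tool's axes as they then stand; what a row does not reach is not made up. A row lasts 1/12 s, in which the tool goes at most 41.7 mm and 7.16 degrees, less where a joint would pass 70% of its speed; a pose out of reach is approached as far as the arm can. A call is refused whole if a number of a shift passes 41.7 or a number of a turn 0.125, either way. A call with a gripper value outside its range is refused whole. OPENING is the finger opening in mm, from 0 to 88.1, set as the call begins (- or left out, the last holds). The fingers move at their own pace and stop on an object; FORCE is the grip in N (left out, the last holds). Time passes only in rows, so rows that do not move let the fingers close. It gives the time, the measured TCP pose, the force and the opening at its end, in the units of the state.
- r.get_state(): the state, without advancing time (a new reading comes with each control period).
- r.snapshot(name): name is "scene" or "side" or "wrist"; returns a dict with "img" (384x512x3 uint8, red, green, blue), "range_z" (384x512 float32, m along the optical axis (not along the pixel's ray), 0 where there is no reading), "mtx" (3x3 intrinsics, pixels), "camera_from_world" (4x4, takes a point from world to camera coordinates); the wrist camera has in their place "tool_from_camera" (4x4, takes a point from camera to tool coordinates, whose origin is the TCP and whose axes are the tool frame's). Camera axes: x right, y down, z forward; pixel columns grow to the right and rows downward; lengths in m; the calibration is good to about 2 mm. A picture is of the moment at which its call begins: read the wrist's pose just before it.
- r.finish_job(): hands the job in, once; it reports no verdict.
The state is a dict: "clock": time; "q": joint angles; "qd": joint speeds; "joint_torque": joint torques, N m; "tool_pos": TCP position; "eef_rot": TCP orientation; "contact_force": force on the tool from outside, world axes, zero at the start; "moment": the same for the moment, N m; "opening": opening from 0.0 (shut) to 1.0 (fully open).
Only numpy, scipy, OpenCV 4.12 (cv2) and the standard library are available. Lean on these libraries where they do the work, as an engineer would, in place of code of your own. Each camera call takes 0.05 s, during which the arm holds its last target.

TASK

Stand the sample canister in the square socket of its keyed holder, fully home. Then screw its lid clockwise until the turning torque rises and the seal is snug, stop before overtightening, and let go; leave the rest of the bench undisturbed and never lay the canister over.

Things in the scene. Friction and masses are not known exactly. Their poses are not given: they have to be found in the camera images.
- canister: Loose steel canister, 0.5 to 0.7 kg with its lid. Origin: centre of its underside; z up; x, y parallel to the sides of its square foot. Foot 56 x 56 mm, 22 high; round body 55 mm across up to 76 mm; threaded neck with a rubber seal; white lid already started on the thread. Any of the four quarter turns fits the holder. It starts standing on the bench at any yaw.
- lid: Its right-handed screw lid: white ribbed disc 62 mm across, 20 thick, with an upright handle bar on top. Origin: centre of the disc's underside, z up, x along the bar. Turned clockwise from above it sinks 3 mm per radian. It runs freely (about 0.05 N m, self-locking) for 0.7 to 2.4 rad, an amount not visible beforehand; then it meets the seal. One grasp may not do: let go, turn back, regrasp.
- lid_grip (a point): On the lid's handle bar, on the screw axis, where to grip; z up, x along the bar. Bar 50 mm long (x), 14 thick (y), 36 high. The point is 12 mm below the bar's top and 24 above the disc's top; at the start about 131 mm above the canister's underside. The canister can be carried by the bar.
- seal (a joint): Squeeze of the seal in m: 0 untouched, 0.0006 per radian of lid turn past meeting it. Readings are too coarse to judge it; feel the torque about the screw axis. While turning it jumps from 0.05 to 0.5 N m on meeting the seal, then climbs 0.5 N m per radian; held still it reads about 0.1 N m lower. Snug is 0.55 to 0.77 N m while turning (0.10 to 0.55 rad past meeting); more is overtightened. It does not spring back.
- holder_hole0 (a point): Centre of the socket's mouth at the holder's top face, 35 mm above the bench; z up, x, y parallel to the socket's sides. Holder: fixed grey block 100 x 100 x 35 mm; square socket 59 mm wide, 3 mm chamfer, 25 deep, so a seated canister's underside is 25 mm below this point. Only there is the canister kept from turning.
- vial: small brown bottle, 40 mm across, 85 tall (sizes in mm). Bystander; origin at the centre of its underside.
- dish: low open glass dish, 60 across, 14 tall (sizes in mm). Bystander; origin at the centre of its underside.
- spatula: steel measuring spoon, 160 long, lying (sizes in mm). Bystander; origin at the centre of its underside.
- beaker: glass beaker, 72 across, 85 tall (sizes in mm). Bystander; origin at the centre of its underside.
- reagent: large bottle, 70 across, 140 tall (sizes in mm). Bystander; origin at the centre of its underside.
- spare_lid: plain white disc lid, 48 across, 14 tall, no handle: not the canister's lid (sizes in mm). Bystander; origin at the centre of its underside.
Things that resemble listed ones, but are neither listed nor needed, are in the scene too. What is shaped like the canister but brown or turquoise is not meant.

How it is judged:
By the outcome, as a careful person would: the job done as asked, in the order asked, and still so for the second after the job is handed in, with the robot touching nothing.
It also fails if it takes over 67 s, if anything falls off the work surface, if the arm or the gripper's body presses on something with over 40 N, if the wrist force passes 120 N, or if a joint passes its speed limit or range.

## Working session

There is one attempt and no reset: what is moved stays moved. The work goes in short steps, Python scripts to look and compute and a shell command to move; the robot and the scene stay as the last step left them, time stands still between calls to the robot, and variables do not carry over. Pictures are saved under pics/ and viewed, and the job is handed in when it is done.

```bash
ls; mkdir -p pics
python3 - <<'E'
from plant import r
import cv2,numpy as np,pickle
print(r.get_state())
for n in ("scene","side","wrist"):
    s=r.snapshot(n); pickle.dump(s,open(f"pics/{n}0.pkl","wb")); cv2.imwrite(f"pics/{n}0.png",cv2.cvtColor(s["img"],cv2.COLOR_RGB2BGR))
    print(n,{k:np.round(v,3).tolist() for k,v in s.items() if k not in("img","range_z")})
E
```

```text
pics
{'clock': 0.0, 'q': array([-1.2692217 ,  0.68999716, -0.19452274,  1.56635857,  0.15737388,
        0.90251949, -0.2150958 ]), 'qd': array([ 1.47251474e-05,  1.54199444e-03,  2.32558746e-03,  6.51000702e-04,
        6.01943475e-04, -1.63302223e-03, -9.99025650e-04]), 'joint_torque': array([-6.25281627e-04, -5.27553713e+01, -1.26732621e+00, -1.53431797e+01,
       -5.26981009e-02,  6.30484748e-03,  1.67551598e-04]), 'tool_pos': array([0.16525834, 0.6020854 , 0.23789819]), 'eef_rot': array([ 0.56269325,  0.42833582, -0.42930701, -0.56178308]), 'contact_force': array([-1.22952438, -0.68757158, -0.17563507]), 'moment': array([ 0.05401092,  0.03942568, -0.07826177]), 'opening': 0.9997566469892731}
scene {'mtx': [[432.537, 0.0, 249.788], [0.0, 432.537, 189.73], [0.0, 0.0, 1.0]], 'camera_from_world': [[0.625, 0.781, -0.015, -0.345], [0.571, -0.47, -0.673, -0.262], [-0.533, 0.412, -0.739, 1.383], [0.0, 0.0, 0.0, 1.0]]}
side {'mtx': [[405.334, 0.0, 253.492], [0.0, 405.334, 189.664], [0.0, 0.0, 1.0]], 'camera_from_world': [[-0.968, -0.25, 0.012, 0.517], [-0.184, 0.679, -0.711, 0.188], [0.17, -0.691, -0.703, 1.082], [0.0, 0.0, 0.0, 1.0]]}
wrist {'mtx': [[296.111, 0.0, 253.43], [0.0, 296.111, 195.107], [0.0, 0.0, 1.0]], 'tool_from_camera': [[1.0, -0.001, -0.001, 0.0], [0.001, -0.257, 0.966, -0.146], [-0.001, -0.966, -0.257, 0.067], [0.0, 0.0, 0.0, 1.0]]}
```

View pics/scene0.png

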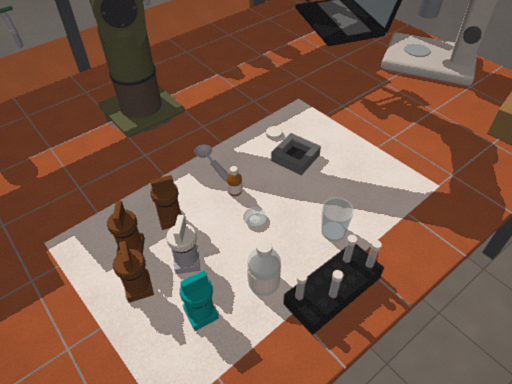

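View pics/side0.png

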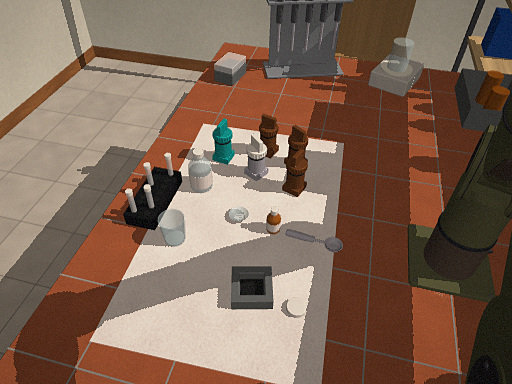

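View pics/wrist0.png

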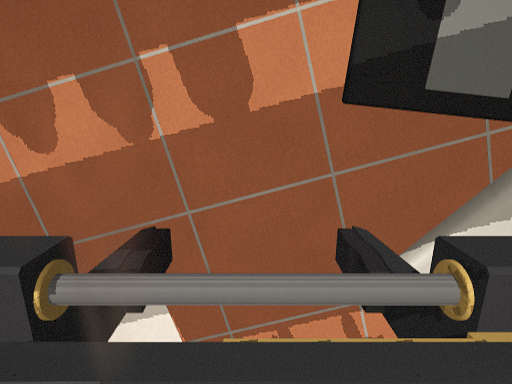

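The scene view shows four look-alikes: brown at (166,202), (124,230) and (132,270), and turquoise at (198,300). The steel canister with the white lid is at (183,245) in the scene view and (257,158) in the side view, and it alone has the right colours. The holder is at (296,153), or (252,287) from the side. I'll confirm with a crop and measure.

```bash
cat > h.py <<'E'
import numpy as np,cv2,pickle
from scipy.spatial.transform import Rotation as R
def cloud(s,box,Tcw=None):
    c0,r0,c1,r1=box
    v,u=np.mgrid[r0:r1,c0:c1]; z=s["range_z"][r0:r1,c0:c1].astype(float)
    K=s["mtx"]; P=np.stack([(u-K[0,2])/K[0,0]*z,(v-K[1,2])/K[1,1]*z,z],-1).reshape(-1,3)
    m=z.ravel()>0.05; T=np.linalg.inv(s["camera_from_world"]) if Tcw is None else Tcw
    P=P[m]; return P@T[:3,:3].T+T[:3,3], s["img"][r0:r1,c0:c1].reshape(-1,3)[m]
def load(n): return pickle.load(open(f"pics/{n}.pkl","rb"))
E
python3 - <<'E'
from h import *
a=load("scene0");b=load("side0")
A=a["img"][205:335,100:260];B=b["img"][95:205,195:325]
im=np.hstack([cv2.resize(A,(400,325),interpolation=2),cv2.resize(B,(384,325),interpolation=2)])
cv2.imwrite("pics/crop0.png",im[:,:,::-1])
for n,s,bx,hb in(("scene",a,(160,210,210,275),(265,130,325,175)),("side",b,(240,130,272,182),(225,260,280,312))):
    P,C=cloud(s,bx); 
    sat=C.max(1).astype(int)-C.min(1)
    for zl,zh in((.145,.165),(.11,.14),(.085,.107),(.03,.07)):
        m=(P[:,2]>zl)&(P[:,2]<zh)&(sat<60)
        if m.sum()>3:
            Q=P[m]; c=Q.mean(0); 
            r=cv2.minAreaRect(Q[:,:2].astype(np.float32)*1000)
            print(n,zl,m.sum(),c.round(4),r)
    print("maxz",np.sort(P[:,2])[-5:])
    P,C=cloud(s,hb); m=(P[:,2]>.03)&(P[:,2]<.04)
    print("holder",m.sum(),P[m].mean(0).round(4),cv2.minAreaRect(P[m][:,:2].astype(np.float32)*1000))
E
```

```text
scene 0.11 135 [ 0.5885 -0.2101  0.1261] ((579.0895385742188, -205.9749755859375), (15.051921844482422, 50.3115348815918), 46.340457916259766)
scene 0.085 432 [ 0.5897 -0.2091  0.1019] ((581.0505981445312, -206.7602996826172), (63.653839111328125, 59.15310287475586), 63.297691345214844)
scene 0.03 421 [ 0.5471 -0.1998  0.0484] ((531.3313598632812, -193.6468505859375), (52.98192596435547, 153.65667724609375), 74.96990966796875)
maxz [0.14431937 0.14456728 0.14476867 0.14518081 0.14537438]
holder 641 [0.4818 0.2189 0.0336] ((480.4332275390625, 219.24143981933594), (103.0462646484375, 105.74404907226562), 15.559497833251953)
side 0.11 93 [ 0.5762 -0.1932  0.1254] ((579.040283203125, -198.90957641601562), (14.257392883300781, 50.93727493286133), 46.44019317626953)
side 0.085 234 [ 0.5753 -0.207   0.0995] ((573.8243408203125, -237.3455810546875), (137.64529418945312, 61.638099670410156), 83.33018493652344)
side 0.03 233 [ 0.5717 -0.2178  0.0522] ((573.1058349609375, -241.3783721923828), (138.91831970214844, 50.016178131103516), 86.06986236572266)
maxz [0.14339467 0.14341901 0.14372396 0.14383209 0.14434822]
holder 1011 [0.4814 0.2261 0.0339] ((481.8523864746094, 223.98081970214844), (100.02356719970703, 102.942138671875), 15.046296119689941)
```

View pics/crop0.png

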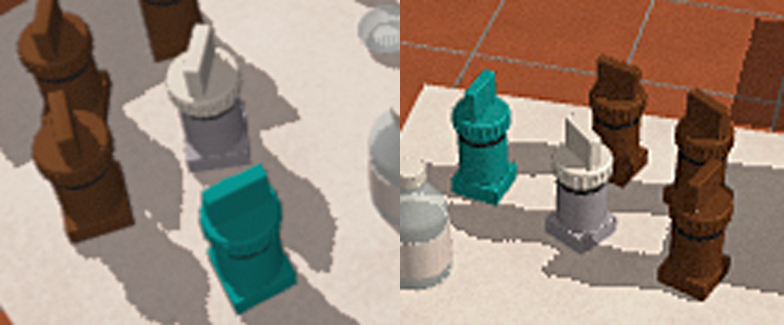

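The crop confirms it: the steel grey body with the white handle lid is at (215,100) in the left half and (583,190) in the right. The others are brown or turquoise. Next I need foot yaw, neighbours and tool axes.

Run:
```python
from h import *
a=load("scene0");b=load("side0")
allP=[];allC=[]
for n,s in(("scene",a),("side",b)):
    P,C=cloud(s,(0,0,512,384)); d=np.hypot(P[:,0]-.578,P[:,1]+.2025)
    sat=C.max(1).astype(int)-C.min(1)
    for nm,zl,zh,rm in(("foot",.004,.019,.045),("foottop",.0195,.026,.045),("body",.03,.072,.036),("disc",.083,.105,.036),("bartop",.1395,.147,.04),("bar",.112,.138,.04)):
        m=(P[:,2]>zl)&(P[:,2]<zh)&(d<rm)
        if nm!="foot" : m&=(sat<60)
        Q=P[m][:,:2]*1000
        if len(Q)<5: print(n,nm,len(Q));continue
        print(n,nm,len(Q),Q.mean(0).round(1),cv2.minAreaRect(Q.astype(np.float32)))
        if nm in("body","disc"):
            from scipy.optimize import least_squares
            rr=27.5 if nm=="body" else 31
            if nm=="disc":continue
            f=least_squares(lambda p:np.hypot(*(Q-p).T)-rr,[578,-202.5],loss="soft_l1"); print("   circle",f.x.round(1),np.abs(f.fun).mean().round(2))
        if nm=="foot":
            np.save(f"pics/foot_{n}.npy",Q)
    allP.append(P);allC.append(C)
P=np.vstack(allP)
m=(P[:,2]>.012)&(P[:,2]<.2)&(P[:,0]>.3)&(P[:,0]<.9)&(abs(P[:,1])<.45)
Q=P[m]; g=np.zeros((120,180),np.float32)
ix=((Q[:,0]-.3)/.005).astype(int);iy=((Q[:,1]+.45)/.005).astype(int)
np.maximum.at(g,(ix,iy),Q[:,2])
n,l,st,ce=cv2.connectedComponentsWithStats((g>.012).astype(np.uint8))
for i in range(1,n):
    if st[i,4]>3:print("blob y,x",[(.3+(ce[i,1]+.5)*.005).round(3),(-.45+(ce[i,0]+.5)*.005).round(3)],st[i,2:4]*5,"h",g[l==i].max().round(3))
cv2.imwrite("pics/h.png",cv2.resize((g*1500).clip(0,255).astype(np.uint8),(720,480),interpolation=0))
from plant import r
print(R.from_quat(r.get_state()["eef_rot"]).as_matrix().round(3))
```

```text
scene foot 110 [ 600.8 -216.7] ((597.4047241210938, -205.2248992919922), (40.863731384277344, 76.47003173828125), 8.043828010559082)
scene foottop 104 [ 596.9 -211.2] ((579.537109375, -206.2017059326172), (55.54190444946289, 55.98947525024414), 61.4561653137207)
scene body 275 [ 597.9 -214.1] ((591.8983764648438, -212.94418334960938), (54.35871124267578, 25.931577682495117), 61.77473068237305)
   circle [ 577.7 -205.3] 0.63
scene disc 239 [ 593.6 -211.5] ((581.0506591796875, -206.7603759765625), (63.653831481933594, 59.15311050415039), 63.297786712646484)
scene bartop 130 [ 579.8 -206.3] ((578.6797485351562, -205.84109497070312), (14.743176460266113, 48.800994873046875), 45.717529296875)
scene bar 112 [ 589.  -210.1] ((584.0012817382812, -202.804931640625), (13.190778732299805, 51.38844680786133), 30.674453735351562)
side foot 91 [ 574.7 -183.6] ((577.7355346679688, -197.6109161376953), (54.04889678955078, 60.35167694091797), 59.03524398803711)
side foottop 52 [ 574.1 -185.7] ((577.70361328125, -199.26986694335938), (58.610694885253906, 55.47792053222656), 59.73030471801758)
side bod
[... 767 characters left out ...]
64(0.481), np.float64(0.222)] [135 130] h 0.04
blob y,x [np.float64(0.465), np.float64(-0.283)] [80 80] h 0.146
blob y,x [np.float64(0.474), np.float64(0.015)] [50 50] h 0.086
blob y,x [np.float64(0.569), np.float64(-0.322)] [80 75] h 0.146
blob y,x [np.float64(0.58), np.float64(-0.203)] [85 80] h 0.145
blob y,x [np.float64(0.579), np.float64(-0.009)] [65 60] h 0.017
blob y,x [np.float64(0.704), np.float64(-0.25)] [75 70] h 0.146
blob y,x [np.float64(0.729), np.float64(-0.101)] [80 80] h 0.143
blob y,x [np.float64(0.728), np.float64(0.117)] [80 80] h 0.089
blob y,x [np.float64(0.838), np.float64(-0.0)] [220 100] h 0.125
[[ 0.265 -0.    -0.964]
 [ 0.964 -0.001  0.265]
 [-0.001 -1.    -0.   ]]
```

View pics/h.png

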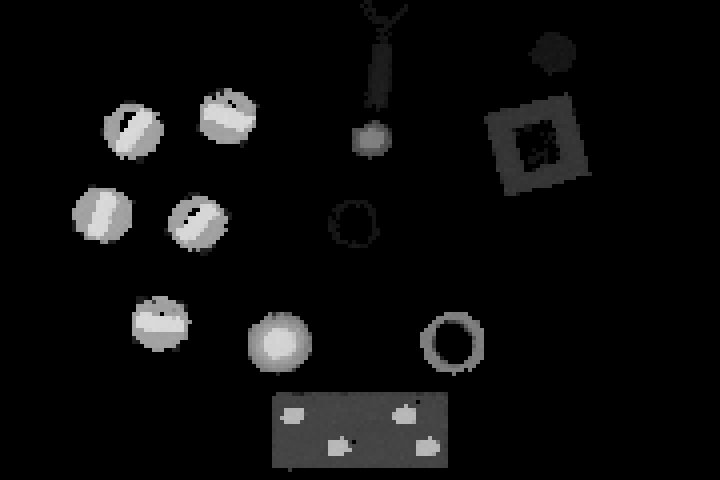

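```bash
python3 -m inch '[[-13,0,-15,0,0,0],[-26,0,-30,0,0,0],[-26,0,-30,0,0,0],[-26,0,-30,0,0,0],[-26,0,-30,0,0,0],[-26,0,-30,0,0,0],[-26,0,-30,0,0,0],[-26,0,-30,0,0,0],[-26,0,-30,0,0,0],[-26,0,-30,0,0,0],[-26,0,-30,0,0,0],[-26,0,-30,0,0,0]]' 60 && python3 -m inch '[[-30,0,-21,0,0,0],[-30,0,-21,0,0,0],[-30,0,-21,0,0,0],[-30,0,-21,0,0,0],[-30,0,-21,0,0,0],[-30,0,-21,0,0,0],[-30,0,-21,0,0,0],[-30,0,-21,0,0,0],[-30,0,-21,0,0,0],[-30,0,-21,0,0,0],[-30,0,-21,0,0,0],[-30,0,-21,0,0,0]]' && python3 -m inch '[[-7,0,-15,0,0,0],[0,0,0,0,0.125,0],[0,0,0,0,0.125,0],[0,0,0,0,0.125,0],[0,0,0,0,0.124,0],[0,0,0,0,0,0],[0,0,0,0,0,0]]'
cat > st.py <<'E'
from h import *
from plant import r
import sys
def st(tx=None,ty=None,tyaw=None):
    s=r.get_state(); M=R.from_quat(s["eef_rot"]).as_matrix(); p=s["tool_pos"]
    yaw=np.degrees(np.arctan2(M[1,0],M[0,0]))
    print("t",round(s["clock"],2),"p",p.round(4),"yaw",yaw.round(2),"down",M[:,1].round(3),"q",s["q"].round(2),"F",s["contact_force"].round(1),"M",s["moment"].round(3),"open",round(s["opening"],3))
    if tx is not None:
        print("tool-axis shift mm",(M.T@(np.array([tx,ty,p[2]])-p)*1000).round(1),"turn about y", np.radians(yaw-tyaw).round(3) if tyaw is not None else "")
    return s,M
if __name__=="__main__": st(*map(float,sys.argv[1:]))
E
python3 st.py .5785 -.2035 46
```

```text
clock: 1.15
tool_pos: [0.4196, 0.2213, 0.2387]
eef_rot: [-0.562, -0.429, 0.429, 0.562]
contact_force: [1.0, 0.4, -0.6]
opening: 0.682
clock: 2.15
tool_pos: [0.5668, -0.1927, 0.2385]
eef_rot: [-0.562, -0.429, 0.429, 0.563]
contact_force: [1.4, 1.1, -0.0]
opening: 0.68
clock: 2.73
tool_pos: [0.5792, -0.2013, 0.2385]
eef_rot: [-0.65, -0.278, 0.278, 0.65]
contact_force: [-0.5, 0.2, -0.4]
opening: 0.68
t 2.73 p [ 0.5792 -0.2013  0.2385] yaw 46.28 down [-0.001 -0.    -1.   ] q [ 0.34  0.67 -0.15  1.6   0.12  0.88  0.96] F [-0.5  0.2 -0.4] M [-0.034  0.044 -0.027] open 0.68
tool-axis shift mm [-2.1  0.  -1. ] turn about y 0.005
```

Run:
```python
from st import *
s,M=st(); w=r.snapshot("wrist"); pickle.dump(w,open("pics/wrist1.pkl","wb")); cv2.imwrite("pics/wrist1.png",w["img"][:,:,::-1])
T=np.eye(4);T[:3,:3]=M;T[:3,3]=s["tool_pos"]
P,C=cloud(w,(0,0,512,384),T@w["tool_from_camera"])
d=np.hypot(P[:,0]-.5785,P[:,1]+.2035)
for zl,zh in((.139,.149),(.1,.11),(.112,.135)):
    m=(P[:,2]>zl)&(P[:,2]<zh)&(d<.045)
    if m.sum()>5: print(zl,m.sum(),P[m].mean(0).round(4),cv2.minAreaRect(P[m][:,:2].astype(np.float32)*1000))
```

```text
t 2.73 p [ 0.5792 -0.2013  0.2385] yaw 46.28 down [-0.001 -0.    -1.   ] q [ 0.34  0.67 -0.15  1.6   0.12  0.88  0.96] F [-0.5  0.2 -0.4] M [-0.034  0.044 -0.027] open 0.68
0.139 945 [ 0.5773 -0.2031  0.1431] ((578.0955200195312, -203.7071075439453), (13.838786125183105, 49.48218536376953), 45.72621536254883)
0.1 2238 [ 0.5762 -0.2017  0.1071] ((577.6636962890625, -203.38014221191406), (63.207420349121094, 61.559654235839844), 38.13398361206055)
0.112 64 [ 0.5608 -0.1865  0.1237] ((560.99072265625, -186.92111206054688), (13.590780258178711, 1.8735495805740356), 42.12330627441406)
```

View pics/wrist1.png

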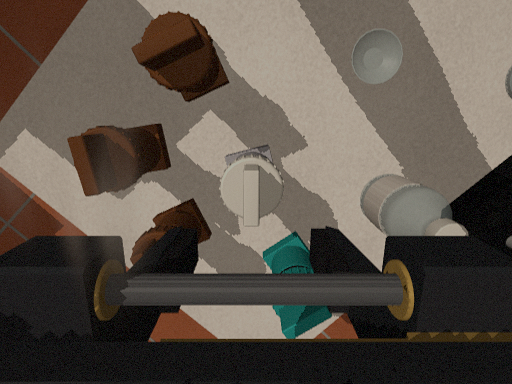

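The wrist view shows the bar upright at (251,195), parallel to the pads, with a foot corner at (250,155). The measured bar centre is (0.578,-0.204). I'm descending to grip.

```bash
python3 -m inch '[[-2.5,10,-0.9,0,0.008,0],[0,20,0,0,0,0],[0,25,0,0,0,0],[0,25,0,0,0,0],[0,20,0,0,0,0],[0,13,0,0,0,0],[0,8,0,0,0,0],[0,4,0,0,0,0],[0,0,0,0,0,0],[0,0,0,0,0,0]]' 50 && python3 st.py .5781 -.2037 45.8 && python3 -m inch '[[0,0,0,0,0,0],[0,0,0,0,0,0],[0,0,0,0,0,0],[0,0,0,0,0,0],[0,0,0,0,0,0],[0,0,0,0,0,0]]' 0 50 && python3 st.py
```

```text
clock: 3.62
tool_pos: [0.5786, -0.2041, 0.1141]
eef_rot: [0.652, 0.274, -0.274, -0.652]
contact_force: [-0.4, 0.2, -0.7]
opening: 0.57
t 3.62 p [ 0.5786 -0.2041  0.1141] yaw 45.62 down [ 0.001 -0.    -1.   ] q [ 0.33  0.83 -0.12  1.71  0.16  0.61  0.92] F [-0.4  0.2 -0.7] M [-0.04  -0.02  -0.034] open 0.57
tool-axis shift mm [-0.1 -0.   0.6] turn about y -0.003
clock: 4.12
tool_pos: [0.5785, -0.2038, 0.1139]
eef_rot: [0.652, 0.274, -0.274, -0.652]
contact_force: [0.9, 0.7, -0.6]
opening: 0.152
t 4.12 p [ 0.5785 -0.2038  0.1139] yaw 45.62 down [ 0.001  0.    -1.   ] q [ 0.33  0.84 -0.12  1.71  0.16  0.61  0.92] F [ 0.9  0.7 -0.6] M [ 0.162 -0.083 -0.001] open 0.152
```

```bash
python3 -m inch '[[0,-3,0,0,0,0],[0,-6,0,0,0,0],[0,-10,0,0,0,0],[0,-15,0,0,0,0],[0,-20,0,0,0,0],[0,-20,0,0,0,0],[0,-20,0,0,0,0],[0,-12,0,0,0,0],[0,-6,0,0,0,0],[0,-3,0,0,0,0],[0,0,0,0,0,0],[0,0,0,0,0,0]]'
python3 - <<'E'
from st import *
s,M=st(.4815,.2215,91)
for n in("scene","side"):
    w=r.snapshot(n); pickle.dump(w,open(f"pics/{n}2.pkl","wb"))
    P,C=cloud(w,(0,0,512,384)); sat=C.max(1).astype(int)-C.min(1)
    d=np.hypot(P[:,0]-.578,P[:,1]+.204)
    for zl,zh in((.115,.135),(.1385-.006,.1385+.002),(.117,.132)):
        m=(P[:,2]>zl)&(P[:,2]<zh)&(d<.048)
        Q=P[m]; print(n,zl,m.sum(),cv2.minAreaRect(Q[:,:2].astype(np.float32)*1000),Q[:,2].min())
        np.save(f"pics/ft_{n}_{int(zl*1000)}.npy",Q)
w=r.snapshot("wrist");a=load("scene2")["img"];b=load("side2")["img"]
im=np.hstack([cv2.resize(a[130:290,120:270],(375,400)),cv2.resize(b[80:220,190:320],(371,400))])
cv2.imwrite("pics/lift.png",im[:,:,::-1])
E
```

```text
clock: 5.12
tool_pos: [0.5775, -0.2037, 0.2279]
eef_rot: [-0.651, -0.274, 0.275, 0.652]
contact_force: [-0.1, -0.9, -5.3]
opening: 0.154
t 5.12 p [ 0.5775 -0.2037  0.2279] yaw 45.61 down [-0.002  0.001 -1.   ] q [ 0.35  0.68 -0.15  1.62  0.12  0.85  0.95] F [-0.1 -0.9 -5.3] M [-0.012  0.002  0.021] open 0.154
tool-axis shift mm [236.7   0.4 366. ] turn about y -0.792
scene 0.115 216 ((578.7208251953125, -206.49090576171875), (56.18417739868164, 55.223506927490234), 60.554229736328125) 0.11511395000257851
scene 0.1325 149 ((578.7432861328125, -206.35391235351562), (55.935359954833984, 54.95054626464844), 60.736209869384766) 0.13268237488185697
scene 0.117 131 ((597.3123779296875, -203.10690307617188), (36.58356475830078, 74.83123779296875), 11.947458267211914) 0.11717648001966208
side 0.115 165 ((576.6083984375, -201.60198974609375), (61.49668502807617, 59.612709045410156), 60.05709457397461) 0.11504056539662755
side 0.1325 76 ((578.057861328125, -198.72216796875), (56.25076675415039, 57.35438537597656), 61.2396240234375) 0.13252845914358213
side 0.117 94 ((572.4931030273438, -186.15806579589844), (75.74530029296875, 44.92167663574219), 20.910140991210938) 0.117228962372672
```

View pics/lift.png

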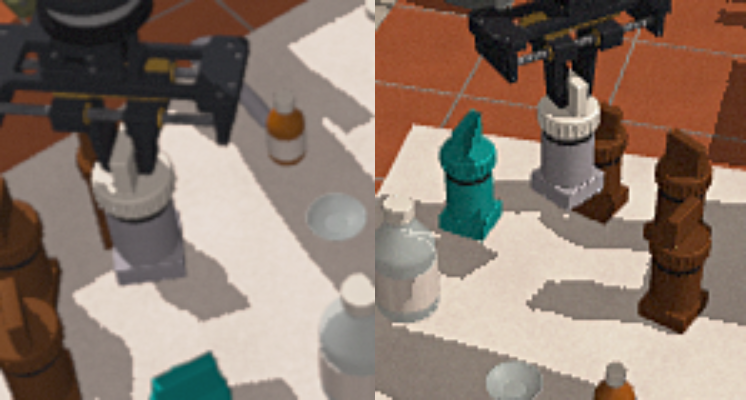

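The canister is lifted upright and the grip is firm. I'm carrying it toward the holder, and will stop short to look with the wrist camera.

```bash
python3 -m inch '[[6.3,0,11.4,0,0,0],[12.5,0,22.7,0,0,0],[15.7,0,28.4,0,0,0],[15.7,0,28.4,0,0,0],[15.7,0,28.4,0,0,0],[15.7,0,28.4,0,0,0],[15.7,0,28.4,0,0,0],[15.7,0,28.4,0,0,0],[15.7,0,28.4,0,0,0],[15.7,0,28.4,0,0,0],[12.5,0,22.7,0,0,0],[6.3,0,11.4,0,0,0]]' && python3 -m inch '[[0,0,0,0,-0.06,0],[0,0,0,0,-0.12,0],[0,0,0,0,-0.12,0],[0,0,0,0,-0.12,0],[0,0,0,0,-0.12,0],[0,0,0,0,-0.12,0],[0,0,0,0,-0.08,0],[0,0,0,0,-0.038,0],[0,0,0,0,0,0],[0,0,0,0,0,0],[0,0,0,0,0,0]]'
python3 - <<'E'
from st import *
s,M=st(.4806,.2208,90.2); w=r.snapshot("wrist"); pickle.dump(w,open("pics/wrist3.pkl","wb")); cv2.imwrite("pics/wrist3.png",w["img"][:,:,::-1])
T=np.eye(4);T[:3,:3]=M;T[:3,3]=s["tool_pos"]
P,C=cloud(w,(0,0,512,384),T@w["tool_from_camera"])
m=(P[:,2]>.03)&(P[:,2]<.04)&(np.hypot(P[:,0]-.481,P[:,1]-.221)<.08)
print(m.sum(),cv2.minAreaRect(P[m][:,:2].astype(np.float32)*1000),P[m].min(0),P[m].max(0))
E
```

```text
clock: 6.27
tool_pos: [0.479, 0.125, 0.2288]
eef_rot: [-0.65, -0.276, 0.276, 0.652]
contact_force: [2.1, -1.0, -5.1]
opening: 0.153
clock: 7.18
tool_pos: [0.481, 0.1197, 0.2287]
eef_rot: [-0.499, -0.501, 0.501, 0.499]
contact_force: [0.0, 0.4, -4.7]
opening: 0.158
t 7.18 p [0.481  0.1197 0.2287] yaw 90.14 down [-0.  0. -1.] q [-0.12  0.55 -0.34  1.95  0.28  0.68  0.94] F [ 0.   0.4 -4.7] M [ 0.014 -0.011  0.01 ] open 0.158
tool-axis shift mm [1.011e+02 0.000e+00 1.000e-01] turn about y -0.001
4868 ((481.88995361328125, 222.05841064453125), (100.94346618652344, 100.2921142578125), 15.260244369506836) [0.4210571  0.16062045 0.03001801] [0.54275986 0.28301964 0.03779578]
```

View pics/wrist3.png

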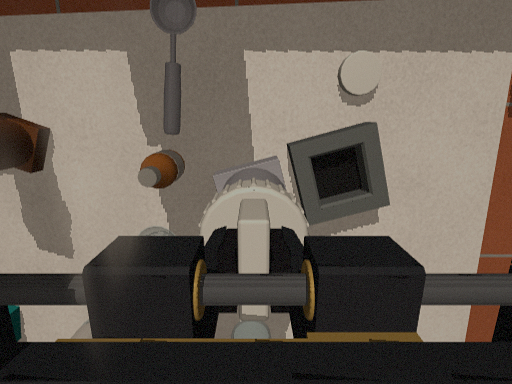

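Run:
```python
from st import *
s,M=st(.4815,.2216,90.2); w=load("wrist3")
T=np.eye(4);T[:3,:3]=M;T[:3,3]=s["tool_pos"]
P,C=cloud(w,(200,140,300,200),T@w["tool_from_camera"])
m=(P[:,2]>.125)&(P[:,2]<.146)&(np.hypot(P[:,0]-.481,P[:,1]-.12)<.045)
Q=P[m]; print(len(Q),Q[:,2].mean())
# outer edge: farthest along foot normal
h=cv2.convexHull(Q[:,:2].astype(np.float32)*1000)[:,0]
e=np.diff(np.vstack([h,h[:1]]),axis=0); L=np.hypot(*e.T)
for i in np.argsort(-L)[:5]: print(h[i].round(1),L[i].round(1),(np.degrees(np.arctan2(e[i,1],e[i,0]))%90).round(1))
# holder inner hole centre / outer edges via RANSAC-ish
P,C=cloud(w,(280,110,400,235),T@w["tool_from_camera"])
m=(P[:,2]>.0325)&(P[:,2]<.0375); Q=P[m][:,:2]*1000
for c in ((.25,.75),):
  t=np.radians(15.3); Rm=np.array([[np.cos(t),np.sin(t)],[-np.sin(t),np.cos(t)]]); U=(Q-[481.5,221.6])@Rm.T
  print("outer",np.percentile(U,[.3,99.7],axis=0).round(1))
  for k in(0,1):
    B=U[(abs(U[:,1-k])<20)]; print("inner",k,B[B[:,k]<0][:,k].max().round(1) if (B[:,k]<0).any() else None,B[B[:,k]>0][:,k].min().round(1))
```

```text
t 7.23 p [0.4811 0.1197 0.2288] yaw 90.15 down [-0.  0. -1.] q [-0.12  0.55 -0.34  1.95  0.28  0.68  0.94] F [-1.1 -0.1 -4.6] M [0.047 0.068 0.031] open 0.154
tool-axis shift mm [101.9   0.   -0.7] turn about y -0.001
779 0.13632916329510136
[475.1  91.4] 54.9 3.6
[447.4 137.3] 48.4 14.9
[467.5 145.3] 14.9 14.7
[463.3  86.8] 6.9 12.0
[459.8  90.5] 3.6 15.7
outer [[-49.7 -49.7]
 [ 50.3  50.1]]
inner 0 -29.5 29.4
inner 1 -29.6 29.4
```

```bash
python3 -m inch '[[8,0,-0.8,0,-0.006,0],[16,0,0,0,0,0],[20,0,0,0,0,0],[20,0,0,0,0,0],[18,0,0,0,0,0],[12,0,0,0,0,0],[6,0,0,0,0,0],[2,0,0,0,0,0],[0,0,0,0,0,0],[0,0,0,0,0,0]]' && python3 -m inch '[[0,8,0,0,0,0],[0,14,0,0,0,0],[0,16,0,0,0,0],[0,14,0,0,0,0],[0,10,0,0,0,0],[0,6,0,0,0,0],[0,3,0,0,0,0],[0,0,0,0,0,0],[0,0,0,0,0,0],[0,0,0,0,0,0]]' && python3 st.py .4818 .2217 90.5
```

```text
clock: 8.07
tool_pos: [0.4813, 0.2199, 0.2285]
eef_rot: [-0.498, -0.501, 0.502, 0.498]
contact_force: [0.5, 0.0, -5.4]
opening: 0.151
clock: 8.9
tool_pos: [0.4817, 0.2217, 0.1584]
eef_rot: [0.498, 0.503, -0.502, -0.498]
contact_force: [0.6, -0.2, -4.9]
opening: 0.154
t 8.9 p [0.4817 0.2217 0.1584] yaw 90.52 down [ 0.001  0.001 -1.   ] q [-0.35  0.69 -0.28  1.93  0.33  0.56  0.73] F [ 0.6 -0.2 -4.9] M [ 0.056 -0.009  0.02 ] open 0.154
tool-axis shift mm [ 0.   0.  -0.1] turn about y 0.0
```

```bash
python3 -m inch '[[0,4,0,0,0,0],[0,4,0,0,0,0],[0,3,0,0,0,0],[0,2,0,0,0,0],[0,2,0,0,0,0],[0,0,0,0,0,0]]' && python3 -m inch '[[0,2,0,0,0,0],[0,2,0,0,0,0],[0,2,0,0,0,0],[0,2,0,0,0,0],[0,0,0,0,0,0]]' && python3 st.py .4818 .2217 90.5
```

```text
clock: 9.4
tool_pos: [0.481, 0.2213, 0.1422]
eef_rot: [-0.498, -0.502, 0.503, 0.498]
contact_force: [0.0, 0.2, -6.4]
opening: 0.157
clock: 9.82
tool_pos: [0.481, 0.2213, 0.1343]
eef_rot: [-0.498, -0.502, 0.503, 0.498]
contact_force: [0.3, 0.2, -5.3]
opening: 0.153
t 9.82 p [0.481  0.2213 0.1343] yaw 90.53 down [-0.001 -0.    -1.   ] q [-0.36  0.73 -0.25  1.95  0.35  0.51  0.71] F [ 0.3  0.2 -5.3] M [ 0.054 -0.019 -0.011] open 0.153
tool-axis shift mm [ 0.4 -0.  -0.8] turn about y 0.0
```

Already 15 mm deep with no contact force. I'll continue to the bottom.

```bash
python3 -m inch '[[0,2,0,0,0,0],[0,2,0,0,0,0],[0,2,0,0,0,0],[0,2,0,0,0,0],[0,0,0,0,0,0]]' && python3 -m inch '[[0,1,0,0,0,0],[0,1,0,0,0,0],[0,0,0,0,0,0]]' && python3 st.py .4818 .2217 90.5
```

```text
clock: 10.23
tool_pos: [0.481, 0.2213, 0.1263]
eef_rot: [-0.498, -0.502, 0.503, 0.498]
contact_force: [-0.5, -0.1, -5.6]
opening: 0.153
clock: 10.48
tool_pos: [0.4812, 0.2214, 0.1246]
eef_rot: [-0.498, -0.502, 0.502, 0.498]
contact_force: [0.1, 0.1, -4.5]
opening: 0.154
t 10.48 p [0.4812 0.2214 0.1246] yaw 90.53 down [-0. -0. -1.] q [-0.37  0.75 -0.24  1.95  0.36  0.49  0.71] F [ 0.1  0.1 -4.5] M [0.075 0.071 0.008] open 0.154
tool-axis shift mm [ 0.3 -0.  -0.6] turn about y 0.0
```

```bash
python3 -m inch '[[0,0.5,0,0,0,0],[0,0.5,0,0,0,0],[0,0,0,0,0,0]]' && python3 -m inch '[[0,0.5,0,0,0,0],[0,0.5,0,0,0,0],[0,0,0,0,0,0]]' && python3 st.py .4818 .2217 90.5
```

```text
clock: 10.73
tool_pos: [0.4813, 0.2215, 0.1239]
eef_rot: [0.498, 0.502, -0.502, -0.498]
contact_force: [-0.1, -0.5, -3.4]
opening: 0.155
clock: 10.98
tool_pos: [0.4814, 0.2216, 0.1237]
eef_rot: [0.498, 0.503, -0.502, -0.497]
contact_force: [-2.7, -0.8, 6.1]
opening: 0.152
t 10.98 p [0.4814 0.2216 0.1237] yaw 90.53 down [ 0.001  0.    -1.   ] q [-0.37  0.75 -0.24  1.95  0.36  0.48  0.71] F [-2.7 -0.8  6.1] M [-0.238  0.482  0.017] open 0.152
tool-axis shift mm [ 0.1  0.  -0.4] turn about y 0.001
```

The canister is home: TCP z stopped at 0.1237 m, which puts the underside at about 10 mm, and contact force appeared. I'm starting to screw clockwise (+ay), sinking 0.3 mm per 0.1 rad. At least 0.7 rad is free.

```bash
python3 -m inch '[[0,-0.4,-0.4,0,0,0],[0,0,0,0,0,0]]' 0 60 && python3 st.py && python3 -m inch '[[0,0.3,0,0,0.1,0],[0,0.3,0,0,0.1,0],[0,0.3,0,0,0.1,0],[0,0.3,0,0,0.1,0],[0,0.3,0,0,0.1,0]]' && python3 st.py .4818 .2217 90.5
```

```text
clock: 11.15
tool_pos: [0.4815, 0.2216, 0.1238]
eef_rot: [0.498, 0.502, -0.502, -0.498]
contact_force: [-2.1, -1.2, 5.3]
opening: 0.155
t 11.15 p [0.4815 0.2216 0.1238] yaw 90.54 down [ 0.  0. -1.] q [-0.37  0.75 -0.24  1.95  0.36  0.48  0.71] F [-2.1 -1.2  5.3] M [-0.178  0.669  0.027] open 0.155
clock: 11.57
tool_pos: [0.4815, 0.2219, 0.1222]
eef_rot: [-0.607, -0.363, 0.362, 0.607]
contact_force: [-2.3, -0.2, 5.5]
opening: 0.155
t 11.57 p [0.4815 0.2219 0.1222] yaw 61.64 down [ 0.     0.001 -1.   ] q [-0.45  0.75 -0.11  1.96  0.18  0.45  0.38] F [-2.3 -0.2  5.5] M [-0.054  0.596  0.03 ] open 0.155
tool-axis shift mm [-0.1 -0.  -0.3] turn about y -0.504
```

```bash
for i in 1 ; do python3 -m inch '[[0,0.25,0,0,0.08,0],[0,0.25,0,0,0.08,0]]' >/dev/null; python3 st.py|cut -c1-300; done; python3 -m inch '[[0,0.25,0,0,0.08,0],[0,0.25,0,0,0.08,0]]' >/dev/null; python3 st.py
```

```text
t 11.73 p [0.4816 0.2221 0.1218] yaw 52.53 down [ 0.001  0.001 -1.   ] q [-0.47  0.75 -0.07  1.96  0.12  0.44  0.28] F [-2.6  0.8  6.2] M [0.01  0.58  0.033] open 0.156
t 11.9 p [0.4817 0.2221 0.1213] yaw 43.37 down [ 0.001  0.001 -1.   ] q [-0.5   0.75 -0.03  1.96  0.05  0.44  0.19] F [-3.8  0.9  6.4] M [-0.04   0.547  0.008] open 0.156
```

```bash
python3 -m inch '[[0,0.25,0,0,0.08,0],[0,0.2,0,0,0.08,0]]' >/dev/null; python3 st.py
```

```text
t 12.07 p [0.4818 0.2222 0.1208] yaw 34.2 down [ 0.001  0.001 -1.   ] q [-0.52  0.75  0.    1.96 -0.01  0.43  0.09] F [-2.4  0.1  5.5] M [0.031 0.514 0.055] open 0.154
```

```bash
python3 -m inch '[[0,0.24,0,0,0.08,0],[0,0.24,0,0,0.08,0]]' >/dev/null; python3 st.py
```

```text
t 12.23 p [0.4819 0.2223 0.1203] yaw 25.04 down [ 0.001  0.001 -1.   ] q [-0.54  0.75  0.04  1.96 -0.07  0.43 -0.01] F [-1.7  0.5  5.5] M [-0.012  0.428  0.013] open 0.154
```

```bash
python3 st.py | grep -o 'M.*'; python3 -m inch '[[0,0.24,0,0,0.08,0],[0,0.24,0,0,0.08,0]]' >/dev/null; python3 st.py
```

```text
M [-0.012  0.428  0.013] open 0.154
t 12.4 p [0.482  0.2223 0.1199] yaw 15.87 down [ 0.001  0.002 -1.   ] q [-0.57  0.75  0.08  1.96 -0.14  0.43 -0.11] F [-1.8  0.5  5.1] M [0.019 0.4   0.021] open 0.153
```

```bash
python3 -m inch '[[0,0.24,0,0,0.08,0],[0,0.24,0,0,0.08,0]]' >/dev/null; python3 st.py
```

```text
t 12.57 p [0.4821 0.2223 0.1194] yaw 6.71 down [ 0.001  0.002 -1.   ] q [-0.59  0.76  0.12  1.96 -0.2   0.43 -0.2 ] F [-1.9  0.6  4.4] M [0.045 0.404 0.027] open 0.147
```

```bash
python3 -m inch '[[0,0.24,0,0,0.08,0],[0,0.24,0,0,0.08,0]]' >/dev/null; python3 st.py
```

```text
t 12.73 p [0.4823 0.2224 0.1189] yaw -2.46 down [ 0.002  0.002 -1.   ] q [-0.61  0.76  0.16  1.97 -0.26  0.43 -0.3 ] F [-1.7  1.2  3.6] M [0.024 0.395 0.039] open 0.157
```

```bash
python3 -m inch '[[0,0.24,0,0,0.08,0],[0,0.24,0,0,0.08,0]]' >/dev/null; python3 st.py
```

```text
t 12.9 p [0.4825 0.2224 0.1187] yaw -11.57 down [ 0.002  0.002 -1.   ] q [-0.64  0.77  0.2   1.97 -0.33  0.44 -0.4 ] F [-0.9  1.   7.4] M [0.083 0.63  0.489] open 0.153
```

The torque jumped to 0.49 N m, so the lid has met the seal after about 1.7 rad. From here I'll use smaller steps with little sink.

```bash
python3 -m inch '[[0,0.04,0,0,0.06,0],[0,0.04,0,0,0.06,0]]' >/dev/null; python3 st.py
```

```text
t 13.07 p [0.4825 0.2225 0.1185] yaw -18.32 down [ 0.002  0.002 -1.   ] q [-0.65  0.77  0.23  1.97 -0.37  0.44 -0.47] F [-0.9 -0.5  5.4] M [0.054 0.45  0.626] open 0.152
```

```bash
python3 -m inch '[[0,0.02,0,0,0.04,0],[0,0.02,0,0,0.04,0]]' >/dev/null; python3 st.py; python3 -m inch '[[0,0,0,0,0,0],[0,0,0,0,0,0],[0,0,0,0,0,0]]' >/dev/null; python3 st.py
```

```text
t 13.23 p [0.4825 0.2224 0.1184] yaw -22.84 down [ 0.002  0.001 -1.   ] q [-0.66  0.77  0.25  1.97 -0.4   0.45 -0.52] F [-0.6  0.2  5. ] M [0.163 0.438 0.631] open 0.151
t 13.48 p [0.4824 0.2224 0.1181] yaw -22.79 down [ 0.002  0.001 -1.   ] q [-0.66  0.77  0.25  1.97 -0.4   0.45 -0.52] F [0.5 2.  4.6] M [0.507 0.246 0.531] open 0.154
```

While turning, the torque was 0.63 N m, and held still it was 0.53, mid-window and consistent. Letting go and retreating straight up.

```bash
python3 -m inch '[[0,0,0,0,0,0],[0,0,0,0,0,0],[0,0,0,0,0,0],[0,0,0,0,0,0],[0,0,0,0,0,0]]' 50 && python3 -m inch '[[0,-3,0,0,0,0],[0,-8,0,0,0,0],[0,-15,0,0,0,0],[0,-20,0,0,0,0],[0,-20,0,0,0,0],[0,-20,0,0,0,0],[0,-15,0,0,0,0],[0,-8,0,0,0,0],[0,-3,0,0,0,0],[0,0,0,0,0,0],[0,0,0,0,0,0]]'
python3 - <<'E'
from st import *
s,M=st()
T=np.eye(4);T[:3,:3]=M;T[:3,3]=s["tool_pos"]
ims=[]
for n in("scene","side","wrist"):
    w=r.snapshot(n); pickle.dump(w,open(f"pics/{n}9.pkl","wb")); ims.append(w["img"])
    P,C=cloud(w,(0,0,512,384),T@w["tool_from_camera"] if n=="wrist" else None)
    d=np.hypot(P[:,0]-.482,P[:,1]-.222)
    for zl,zh in((.14,.152),(.107,.115),(.028,.036)):
        m=(P[:,2]>zl)&(P[:,2]<zh)&(d<.04)
        if m.sum()>5: print(n,zl,m.sum(),np.median(P[m],0).round(4),cv2.minAreaRect(P[m][:,:2].astype(np.float32)*1000))
cv2.imwrite("pics/end.png",np.hstack([cv2.resize(ims[0],(400,300)),cv2.resize(ims[1],(400,300))])[:,:,::-1])
cv2.imwrite("pics/endc.png",np.hstack([cv2.resize(ims[0][90:190,240:350],(385,350)),cv2.resize(ims[1][210:330,195:305],(321,350))])[:,:,::-1])
E
```

```text
clock: 13.9
tool_pos: [0.4814, 0.2211, 0.1174]
eef_rot: [0.693, -0.141, 0.14, -0.693]
contact_force: [0.2, -0.3, -0.4]
opening: 0.509
clock: 14.82
tool_pos: [0.4811, 0.2213, 0.2291]
eef_rot: [0.693, -0.141, 0.14, -0.693]
contact_force: [-0.7, -0.5, -0.9]
opening: 0.567
t 14.82 p [0.4811 0.2213 0.2291] yaw -22.91 down [-0.001 -0.    -1.   ] q [-0.74  0.6   0.37  1.88 -0.32  0.71 -0.59] F [-0.7 -0.5 -0.9] M [-0.089  0.093 -0.008] open 0.567
scene 0.14 97 [0.4824 0.2189 0.1458] ((481.5488586425781, 219.23793029785156), (49.22148132324219, 16.758033752441406), 72.0542221069336)
scene 0.107 168 [0.493  0.2107 0.1105] ((487.2971496582031, 213.38279724121094), (60.610107421875, 44.02659225463867), 41.849327087402344)
scene 0.028 164 [0.4998 0.2091 0.0323] ((488.9255676269531, 216.17483520507812), (79.30082702636719, 61.22706985473633), 48.94385528564453)
side 0.14 135 [0.4816 0.2248 0.1465] ((482.0910339355469, 225.1725311279297), (51.117149353027344, 14.143101692199707), 72.06044006347656)
side 0.107 301 [0.4722 0.232  0.1106] ((481.851318359375, 226.9232177734375), (61.61989974975586, 57.50315856933594), 3.0248818397521973)
side 0.028 232 [0.4736 0.2395 0.0326] ((479.5763244628906, 229.47366333007812), (78.35797119140625, 62.497257232666016), 12.869926452636719)
wrist 0.14 1056 [0.4818 0.2239 0.1481] ((481.3315124511719, 222.2713165283203), (49.62969207763672, 13.964077949523926), 71.32290649414062)
wrist 0.107 2474 [0.4862 0.2247 0.1121] ((481.79754638671875, 222.62335205078125), (61.472354888916016, 62.86321258544922), 65.35517120361328)
wrist 0.028 731 [0.4973 0.2464 0.0342] ((488.7740478515625, 236.52542114257812), (47.488006591796875, 79.76512908935547), 64.85564422607422)
```

View pics/end.png

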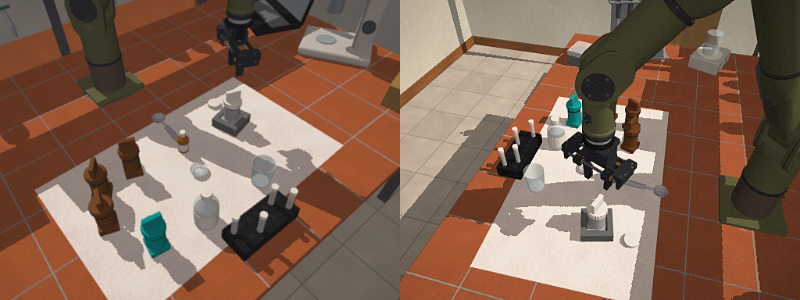

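View pics/endc.png

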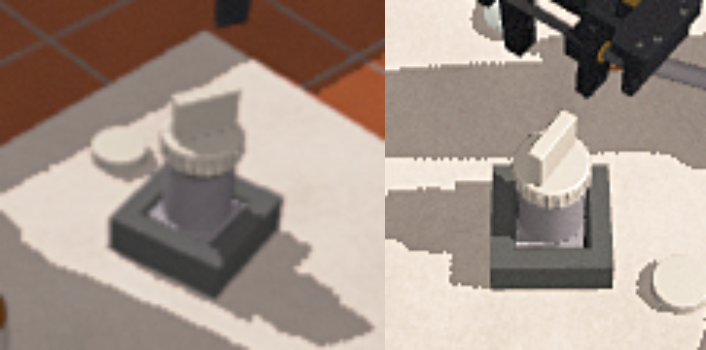

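In the final views the canister stands upright in the holder, at (231,110) in the scene half and (597,215) in the side half. The foot top is at about 32 mm and the bar top at about 147 mm, both as expected. The gripper is clear and the bystanders haven't moved.

```bash
python3 -c "
from plant import r
print(r.finish_job())"
```

```text
the job is handed in; nothing more can be done
None
```

The canister is standing fully home in the holder's socket, and its lid is screwed down snug. I let go of the lid, backed the gripper off, and handed the job in at about 15 s. No verdict was reported.

- **Seating:** I carried it upright by the lid bar and lowered it until it met the socket floor. Afterwards the top of the foot measured about 32–34 mm above the bench, where 32 is expected. The bar top measured 146–148 mm, where about 147.5 is expected.
- **Lid:** It turned freely for about 1.7 rad, then the torque jumped to 0.49 N m at the seal. I stopped at 0.63 N m while turning and 0.53 N m held still, inside the 0.55–0.77 N m snug range. This is about 0.2–0.3 rad past meeting the seal.
- **Release:** Contact force on the gripper was back to about zero after letting go.
- **Rest of the bench:** I checked the other objects by eye only in the final pictures, and none appeared to have moved.
- **One disagreement:** After release the bar sat about 4° less clockwise than the gripper's angle. I put this down to the bar giving slightly in the pads under load, because the torque readings agree with each other.

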